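# Reset the depth stop of a dispensing stand to its gauge anvil

### The job

Reset the depth stop of the small white dispensing stand to the brass gauge anvil under it: swing the red-posted jam-nut lever anticlockwise (seen from above) until the adjuster screw is free, turn the blue screw knob clockwise until the stop rod's sprung foot stands on the anvil and is pressed in by about 2 mm, then swing the lever clockwise again until the nut is firmly tight, with a final push of about 15 N on its post and never more than 18 N. Leave the tip rack, bottle and tube rack alone.

Things in the scene. Friction and masses are not known exactly. Their poses are not given: they have to be found in the camera images.
- stand: fixed stand: aluminium base plate 150 x 150 x 12 mm, white column at its +y side, white head 64 mm (x) by 110 mm (y), from 80 to 110 mm above the table. Origin on the table exactly under the screw's upright axis; z up
- screw: adjuster screw on the stand's upright axis: blue bar knob on a 16 mm stem above the head, 12 mm steel stop rod with a black sprung foot below. Knob's long side along the body's x axis, flat sides facing +-y. Clockwise from above lowers it all by 4 mm per radian against 0.3 Nm of friction; it stays where it is left. Locked fast while the nut is tight. Origin on the axis
- knob_grip (a point): centre of the blue bar knob, 40 mm long, 14 mm thick, 30 mm tall, on the screw axis, half-way up; about 178 mm above the table at first, sinking with the screw. It is 127 mm above the foot's lower face while the foot is not pressed in
- stop_tip (a point): centre of the lower face of the rod's black sprung foot (16 mm across), on the screw axis; 4 to 13 mm above the gauge anvil at first (1.0 to 3.3 rad of turning to touch). The foot yields 1 mm per 15 N, 6 mm at most. About 2 mm (30 N) is wanted; more than 4 mm (60 N) is too much, and 5 mm (75 N) spoils the job
- nut: dark steel jam nut 44 mm across, on top of the head, turning about the stand's axis, with a radial lever. Tight at the start; anticlockwise from above loosens it, 0.5 rad is plenty. Drags with 0.5 Nm everywhere and stays where it is left. As the collar it clamps sinks with the screw, it gets tight 0.5 to 1.8 rad farther clockwise than at first. Travel 2.1 rad clockwise, 1.0 anticlockwise
- post (a point): upright red post, 14 mm thick, 40 mm tall, at the end of the nut's lever, 75 mm from the screw axis; this point is on its centre line, 142.5 mm above the table, 16 mm below its top. A loose nut needs about 7 N of sideways push here; once it clamps, the push rises by 50 N per radian of lever. It reads up to 3 N lower when the motion stops
- washer: hidden lock washer inside the head, not to be touched: the nut drives it down and its spring clamps it on the screw's collar, 400 N per radian of nut travel past contact. Firmly tight means over 25 N (a push of over 10 N on the post); over 100 N (20 N push) is over-tightened
- gauge: brass gauge anvil 50 x 40 mm on the stand's base plate under the rod, preset to an unknown height and locked there; origin under its centre
- gauge_top (a point): centre of the gauge anvil's flat top face, under the screw axis, 38 to 46 mm above the table
- rack_mid (a point): bystander: yellow pipette tip rack 85 x 120 x 35 mm, centre
- bottle_mid (a point): bystander: clear bottle 56 mm across, 120 mm tall, centre
- tubes_mid (a point): bystander: white tube rack 50 x 110 x 43 mm with tubes up to 57 mm high, 22 mm above the table

How it is judged:
On the way, in this order (a step that is already met when the one before it is completed fails the run):
1. the jam nut is loosened: no clamp force on the screw (contact force between washer and screw below 1 N), for 0.2 s.
2. the stop rod, turned down with the nut loose, touches the gauge anvil (contact force between screw and gauge above 1.5 N and contact force between washer and screw below 1 N), for 0.2 s.
At the end, for the whole second after the job is handed in: The nut is at rest and clamps the screw with more than 25 N, the rod's foot presses on the gauge anvil with 1 to 60 N, and the robot has let go (contact force between washer and screw above 25 N and contact force between screw and gauge between 1 and 60 N and linear speed of nut below 0.02 m/s); the robot touches nothing.
It fails at once if the nut is over-tightened: clamp force over 100 N (about 20 N of push on the post) (contact force between washer and screw above 100 N).
It fails at once if the rod is screwed hard onto the gauge anvil: over 75 N (contact force between screw and gauge above 75 N).
It fails at once if a bystander is moved by more than 15 mm (distance of any of rack_mid, bottle_mid, tubes_mid from where it was at the start of the episode above 0.015 m).
It also fails if it takes over 72 s, if anything falls off the work surface, if the arm or the gripper's body presses on something with over 40 N, if the wrist force passes 120 N, or if a joint passes its speed limit or range.

### The arm

A 6-joint arm with a two-finger parallel gripper is mounted at the origin on the work surface. World frame = base frame: x ahead of the robot, y to its left, z up, the work surface at z = 0. Lengths are in m, angles in rad, forces in N, time in s.
With the tool pointing down it reaches from about 0.225 to 0.725 m from the base axis. Payload 3.1 kg.
Tool frame: the origin (TCP) lies on the centre line of the jaws, within the pads' length; the fingertips stand 25 mm ahead of it and the grasp point (between the pads) lies 6 mm ahead of it (arm.tcp_to_tips is the z of the fingertips in the tool frame, in m); z points along the fingers, y is the direction in which the jaws open and shut (so a half turn about z gives the same grasp; the last joint's range is limited). The gripper opens to 85 mm and grips with 20 to 120 N. Pads are 22 mm wide; open, the fingers measure 114 mm over their backs; the gripper's body (76 mm by 85 mm) begins 54 mm behind the grasp point. The pads swing forward as they close: fully open they stand 13 mm farther back than shut.
Start: joints at [-1.38, 0.048, 0.099, 1.622, 0, 1.443], TCP at [0.165, -0.499, 0.256] pointing down, gripper open.
Joint ranges: [-2.91, 2.91], [-0.99, 1.94], [-1.21, 1.42], [-2.12, 2.29], [-1.49, 1.47], [-3.14, 3.14]. Speed limits (rad/s): [2.79, 2.79, 3.14, 3.14, 3.14, 3.14].

### API

Orientations are given as a unit quaternion [w, x, y, z].
In Python, from plant import arm, planner, sense, viewer gives the robot as it stands. The module is installed in compiled form; this text tells all that it offers. Calls block until the motion is done:
- arm.movep(position, orientation): joint-space move of the TCP to a pose.
- arm.movel(position, v=0.15, orientation=None): straight line of the TCP; orientation=None keeps the orientation; v is the mean speed in m/s.
- arm.movej(angles): joint-space move.
- arm.grip(opening, squeeze=None): opening from 0.0 (shut) to 1.0 (fully open); squeeze is the grip in N (None keeps the last); returns when the fingers have stopped.
- arm.dwell(seconds).
- planner.inverse_kinematics(position, orientation): joint angles nearest the present ones, or None.
- sense(): the state.
- viewer.get_image(name): name is "side" or "top" or "wrist"; returns a dict with "color" (420x560x3 uint8, red, green, blue), "range_z" (420x560 float32, m along the optical axis (not along the pixel's ray), 0 where there is no reading), "K" (3x3 intrinsics, pixels), "camera_from_world" (4x4, takes a point from world to camera coordinates); the wrist camera has in their place "T_tool_cam" (4x4, takes a point from camera to tool coordinates, whose origin is the TCP and whose axes are the flange's). Camera axes: x right, y down, z forward; pixel columns grow to the right and rows downward; lengths in m; the calibration is good to about 2 mm. A picture is of the moment at which its call begins: read the wrist's pose just before it.
A pose or a line that the arm cannot do raises arm.Unreachable and nothing moves.
- arm.finish_job(): hands the job in, once; it reports no verdict.
The state is a dict: "time": time; "joint_positions": joint angles; "dq": joint speeds; "joint_torque": joint torques, N m; "tcp_pos": TCP position; "eef_rot": TCP orientation; "contact_force": force on the tool from outside, world axes, zero at the start; "wrist_torque": the same for the moment, N m; "finger_gap": opening from 0.0 (shut) to 1.0 (fully open).
Only numpy, scipy, OpenCV 4.12 (cv2) and the standard library are available. Lean on these libraries where they do the work, as an engineer would, in place of code of your own. Each camera call takes 0.05 s, during which the arm holds its last target. There are 200 camera calls.

## Working session

There is one attempt and no reset: what is moved stays moved. The work goes in short steps, each a Python script; the robot and the scene stay as the last script left them, time stands still between calls to the robot, and variables do not carry over. Pictures are saved under pics/ and viewed, about 8 in all and at most 12, crops included, and the job is handed in when it is done.

```bash
mkdir -p pics; python3 - <<'E'
from plant import arm, planner, sense, viewer
import numpy as np, cv2
for n in("side","top"):
    d=viewer.get_image(n); cv2.imwrite(f"pics/{n}0.png",d["color"][:,:,::-1]); np.savez(f"{n}0.npz",**d)
    print(n,d["K"].tolist(),d["camera_from_world"].round(3).tolist())
s=sense();print(s)
E
```

```text
side [[435.9495789018347, 0.0, 272.0140159720886], [0.0, 435.9495789018347, 213.43517136134602], [0.0, 0.0, 1.0]] [[-0.769, -0.639, 0.009, 0.508], [-0.318, 0.371, -0.873, 0.287], [0.554, -0.674, -0.488, 0.808], [0.0, 0.0, 0.0, 1.0]]
top [[442.02670369750564, 0.0, 278.108034662315], [0.0, 442.02670369750564, 214.03491971871216], [0.0, 0.0, 1.0]] [[-0.011, -1.0, -0.016, 0.079], [-0.992, 0.013, -0.122, 0.621], [0.122, 0.015, -0.992, 1.136], [0.0, 0.0, 0.0, 1.0]]
{'time': 0.1, 'joint_positions': array([-1.37980058e+00,  4.87172931e-02,  9.77384817e-02,  1.62199074e+00,
        5.63205408e-06,  1.44301461e+00]), 'dq': array([-8.67168892e-05, -1.34073733e-03,  3.05654565e-03,  2.14322551e-05,
       -6.21530397e-04,  1.24476620e-04]), 'joint_torque': array([ 2.65756949e-03, -3.39850044e+01,  3.20936465e+01,  1.57695729e-02,
       -1.14540699e-04,  4.37662237e-06]), 'tcp_pos': array([ 0.16444139, -0.49805721,  0.25520499]), 'eef_rot': array([-1.08615733e-03,  9.87323902e-01,  1.58714621e-01, -3.15241948e-05]), 'contact_force': array([ 0.4422178 ,  0.96478342, -0.12618603]), 'wrist_torque': array([-0.07727178,  0.01457429,  0.00789191]), 'finger_gap': 1.0025843139897312}
```

View pics/side0.png

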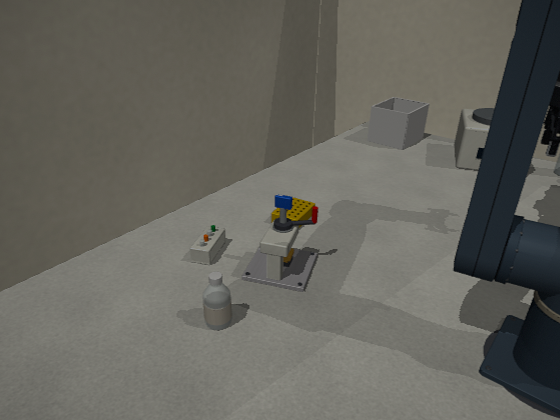

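View pics/top0.png

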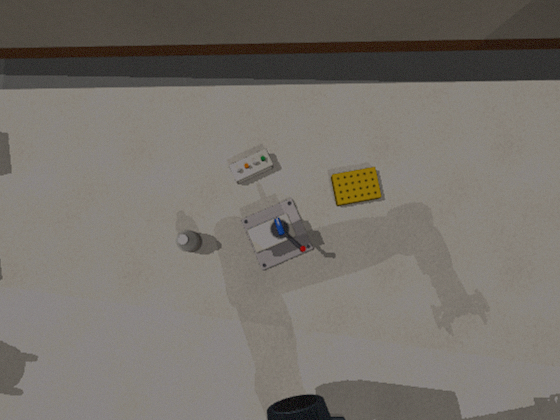

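The side view shows the stand with knob near (284,202) and post near (315,214). In the top view the knob is near (278,224), the post (303,248), the bottle (188,240), the tip rack (357,186) and the tube rack (252,164). Next I'll measure them.

```bash
cat > h.py <<'E'
import numpy as np, cv2
def pts(d,mask,Twc):
    v,u=np.nonzero(mask&(d["range_z"]>0)); z=d["range_z"][v,u]; K=d["K"]
    P=np.c_[(u-K[0,2])/K[0,0]*z,(v-K[1,2])/K[1,1]*z,z,np.ones(len(z))]
    return (Twc@P.T).T[:,:3],np.c_[u,v]
def masks(c):
    h=cv2.cvtColor(np.ascontiguousarray(c),cv2.COLOR_RGB2HSV).astype(int); H,S,V=h[...,0],h[...,1],h[...,2]
    return dict(blue=(abs(H-112)<12)&(S>150)&(V>60),red=((H<6)|(H>174))&(S>170)&(V>60))
E
python3 - <<'E'
from h import *
for n in("top","side"):
    d=dict(np.load(f"{n}0.npz")); T=np.linalg.inv(d["camera_from_world"])
    for k,m in masks(d["color"]).items():
        P,uv=pts(d,m,T)
        ok=(P[:,2]>.1)&(P[:,2]<.3)&(P[:,0]>.2); P=P[ok];uv=uv[ok]
        print(n,k,len(P),P.mean(0).round(4),P.min(0).round(3),P.max(0).round(3),uv.mean(0))
        top=P[P[:,2]>P[:,2].max()-.006]; print("  toppart",top.mean(0).round(4),cv2.minAreaRect((top[:,:2]*1000).astype(np.float32)))
    if n=="top":
        P,uv=pts(d,np.ones((420,560),bool),T)
        for nm,(a,b,c,e),zr in(("base",(235,190,320,275),(.006,.02)),("head",(235,190,320,275),(.1,.114)),("bottle",(170,225,208,256),(.03,.2)),("rack",(325,160,390,212),(.02,.1)),("tubes",(225,140,280,190),(.02,.1))):
            k=(uv[:,0]>a)&(uv[:,0]<c)&(uv[:,1]>b)&(uv[:,1]<e)&(P[:,2]>zr[0])&(P[:,2]<zr[1]);print(nm,P[k].mean(0).round(3),cv2.minAreaRect((P[k,:2]*1000).astype(np.float32)))
E
```

```text
top blue 77 [0.5719 0.0665 0.1909] [0.556 0.056 0.125] [0.594 0.078 0.197] [279.31168831 227.42857143]
  toppart [0.5708 0.066  0.1928] ((574.4005737304688, 67.00025177001953), (38.04183578491211, 13.062171936035156), 17.75862693786621)
top red 23 [0.5251 0.0133 0.1558] [0.518 0.009 0.122] [0.532 0.018 0.162] [302.26086957 248.17391304]
  toppart [0.5247 0.0128 0.1597] ((524.2319946289062, 12.825104713439941), (7.188966751098633, 11.971375465393066), 89.82339477539062)
base [0.57  0.07  0.012] ((580.1530151367188, 79.74896240234375), (217.7371826171875, 200.90806579589844), 0.8171048164367676)
head [0.562 0.095 0.109] ((566.5062255859375, 87.20500183105469), (64.96808624267578, 109.89500427246094), 22.468914031982422)
bottle [0.55  0.298 0.086] ((552.2970581054688, 303.951171875), (55.13656234741211, 53.18781280517578), 47.46030044555664)
rack [ 0.695 -0.139  0.035] ((695.945068359375, -139.72109985351562), (86.00682830810547, 121.09110260009766), 9.269571304321289)
tubes [0.754 0.142 0.044] ((755.2974243164062, 142.74652099609375), (50.678375244140625, 110.04515838623047), 24.172719955444336)
side blue 202 [0.5708 0.0717 0.182 ] [0.552 0.06  0.165] [0.59  0.079 0.195] [282.93564356 201.53960396]
  toppart [0.5701 0.0697 0.1924] ((572.0177001953125, 68.55561828613281), (39.08241271972656, 12.140626907348633), 14.393773078918457)
side red 73 [0.5204 0.0161 0.1433] [0.515 0.009 0.123] [0.528 0.02  0.161] [314.34246575 214.39726027]
  toppart [0.521  0.015  0.1586] ((521.4080810546875, 14.059045791625977), (9.820822715759277, 8.720235824584961), 28.173748016357422)
```

```bash
cat >> h.py <<'E'
from scipy.spatial.transform import Rotation as R
def q2R(q): return R.from_quat(np.r_[q[1:],q[0]]).as_matrix()
def R2q(M): q=R.from_matrix(M).as_quat(); return np.r_[q[3],q[:3]]
def Ttool(s):
    T=np.eye(4);T[:3,:3]=q2R(s["eef_rot"]);T[:3,3]=s["tcp_pos"];return T
E
python3 - <<'E'
from h import *
from plant import arm, planner, sense, viewer
d=viewer.get_image("wrist"); X=d["T_tool_cam"]; print(X.round(3).tolist(),d["K"].tolist(), arm.tcp_to_tips); np.save("X.npy",X)
tgt=np.array([.573,.067,.10])
for el in(20,30,40,50):
  for b in(-67,-90,-110,-130):
    for dist in (.25,.32):
      for roll in(0,90,180,270):
        e,br=np.radians([el,b]); c=tgt+dist*np.array([np.cos(e)*np.cos(br),np.cos(e)*np.sin(br),np.sin(e)])
        z=(tgt-c)/dist; x=np.cross(z,[0,0,1]); x/=np.linalg.norm(x); y=np.cross(z,x)
        T=np.eye(4);T[:3,:3]=np.c_[x,y,z]@R.from_euler('z',roll,degrees=True).as_matrix();T[:3,3]=c
        W=T@np.linalg.inv(X); q=planner.inverse_kinematics(W[:3,3],R2q(W[:3,:3]))
        if q is not None: print(el,b,dist,roll,W[:3,3].round(3),np.round(q,2))
E
```

```text
[[0.0, -0.949, -0.315, 0.081], [1.0, 0.001, -0.001, 0.0], [0.001, -0.315, 0.949, -0.118], [0.0, 0.0, 0.0, 1.0]] [[369.2883248815669, 0.0, 280.70419881243873], [0.0, 369.2883248815669, 210.52569957964303], [0.0, 0.0, 1.0]] 0.025
20 -67 0.25 90 [ 0.578 -0.046  0.139] [-0.59  0.88  0.47  2.21  0.85  1.86]
20 -67 0.25 180 [ 0.609 -0.018  0.176] [-0.41  0.9   0.81  2.22  0.57 -2.61]
20 -90 0.25 90 [ 0.533 -0.039  0.139] [-0.72  0.48 -0.1   1.81  1.07  2.14]
20 -90 0.25 180 [ 0.573 -0.025  0.176] [-0.52  0.52  0.25  1.87  0.75 -2.32]
20 -90 0.32 90 [ 0.533 -0.105  0.163] [-0.81  0.56  0.06  1.98  1.01  2.03]
20 -90 0.32 180 [ 0.573 -0.091  0.2  ] [-0.61  0.6   0.42  2.01  0.7  -2.42]
20 -110 0.25 0 [ 0.532 -0.045  0.101] [-0.76  0.86  0.02  2.23  1.16  0.07]
20 -110 0.25 90 [ 0.499 -0.019  0.139] [-0.79 -0.01 -0.61  1.24  1.23  2.74]
20 -110 0.25 180 [ 0.542 -0.02   0.176] [-0.6   0.17 -0.16  1.54  0.86 -1.96]
20 -110 0.25 270 [ 0.574 -0.046  0.138] [-0.61  0.83  0.38  2.15  0.89 -1.02]
20 -110 0.32 90 [ 0.477 -0.081  0.163] [-0.93  0.12 -0.46  1.59  1.16  2.38]
20 -110 0.32 180 [ 0.519 -0
[... 5997 characters left out ...]
.6   0.38 -1.58]
50 -110 0.32 270 [ 0.57  -0.057  0.24 ] [-0.51  0.53  0.47  2.02  0.59 -0.43]
50 -130 0.25 0 [ 0.507 -0.012  0.161] [-0.69 -0.2  -0.61  1.15  1.02  1.59]
50 -130 0.25 90 [0.496 0.037 0.187] [-0.34 -0.74 -0.82  0.88  0.48 -2.51]
50 -130 0.25 180 [0.546 0.035 0.212] [-0.24 -0.12 -0.2   1.32  0.34 -1.08]
50 -130 0.25 270 [ 0.557 -0.014  0.186] [-0.51  0.22 -0.02  1.59  0.72 -0.03]
50 -130 0.32 0 [ 0.478 -0.046  0.214] [-0.81 -0.2  -0.5   1.44  1.01  1.37]
50 -130 0.32 90 [0.467 0.003 0.24 ] [-0.49 -0.79 -0.73  1.09  0.56 -2.65]
50 -130 0.32 180 [0.517 0.    0.266] [-0.33 -0.17 -0.14  1.47  0.35 -1.18]
50 -130 0.32 270 [ 0.528 -0.049  0.24 ] [-0.59  0.19  0.05  1.76  0.7  -0.13]
```

```bash
cat > look.py <<'E'
from h import *
from plant import arm, planner, sense, viewer
def look(name,el=28,b=-110,dist=.31,roll=0,tgt=(.573,.067,.095)):
    X=np.load("X.npy"); tgt=np.array(tgt)
    e,br=np.radians([el,b]); c=tgt+dist*np.array([np.cos(e)*np.cos(br),np.cos(e)*np.sin(br),np.sin(e)])
    z=(tgt-c)/dist; x=np.cross(z,[0,0,1]); x/=np.linalg.norm(x); y=np.cross(z,x)
    T=np.eye(4);T[:3,:3]=np.c_[x,y,z]@R.from_euler('z',roll,degrees=True).as_matrix();T[:3,3]=c
    W=T@np.linalg.inv(X); arm.movep(W[:3,3],R2q(W[:3,:3])); arm.dwell(.2)
    s=sense(); d=viewer.get_image("wrist"); d["Twc"]=Ttool(s)@d["T_tool_cam"]
    cv2.imwrite(f"pics/{name}.png",d["color"][:,:,::-1]); np.savez(name+".npz",**d); return s,d
E
python3 - <<'E'
from look import *
s,d=look("w1"); print(s["time"],s["tcp_pos"])
for k,m in masks(d["color"]).items():
    P,uv=pts(d,m,d["Twc"]); ok=(abs(P[:,0]-.56)<.1)&(abs(P[:,1]-.04)<.1)&(P[:,2]>.1); P=P[ok]
    print(k,len(P),P.mean(0).round(4),P.min(0).round(4),P.max(0).round(4)); zt=np.percentile(P[:,2],98)
    top=P[P[:,2]>zt-.003]; print("  top",zt,top.mean(0),cv2.minAreaRect((top[:,:2]*1000).astype(np.float32)))
E
```

```text
2.3417 [ 0.5142556  -0.09448898  0.14138299]
blue 2054 [0.572  0.0601 0.18  ] [0.5547 0.0537 0.1639] [0.5944 0.0714 0.1933]
  top 0.19294595482017426 [0.57188329 0.06176238 0.19179427] ((574.9411010742188, 64.20083618164062), (39.49310302734375, 13.06678581237793), 12.70468521118164)
red 1336 [0.5233 0.0067 0.1417] [0.5175 0.0027 0.1189] [0.5312 0.0167 0.1595]
  top 0.159007273069324 [0.52366481 0.00879492 0.15816259] ((524.116455078125, 10.361554145812988), (12.68436050415039, 12.634696960449219), 81.23360443115234)
```

View pics/w1.png

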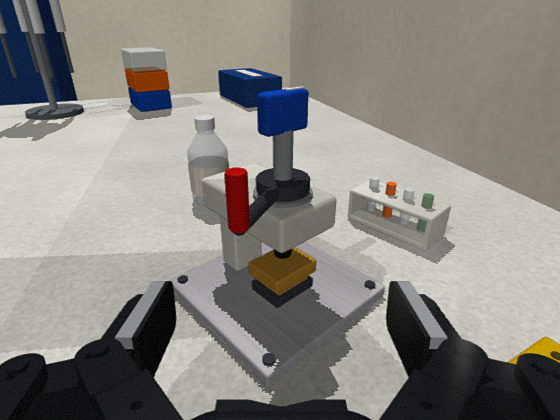

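The wrist view shows the knob at (283,110), post at (237,200), brass anvil at (283,265) and the stop foot just above it at (283,252). The post-to-axis radius comes out at 74 mm, against 75 given. Next I'll loosen the nut and read the anvil height from the same picture.

```bash
cat > push.py <<'E'
from look import *
C=np.array([.5748,.0648]); RP=.075; ZT=.132   # axis, post radius, tip height
def pose(b,off,yb=None):
    """finger centre at bearing b, tangential offset off (+ = anticlockwise side); tool y radial, x tangential"""
    u=np.array([np.cos(b),np.sin(b)]); t=np.array([-u[1],u[0]])
    p=np.r_[C+RP*u+off*t, ZT+arm.tcp_to_tips]
    y=np.r_[u,0]; z=np.array([0,0,-1.]); x=np.cross(y,z)
    return p,np.c_[x,y,z],np.r_[t,0]
E
python3 - <<'E'
from push import *
d=dict(np.load("w1.npz")); h=cv2.cvtColor(d["color"],cv2.COLOR_RGB2HSV).astype(int)
P,uv=pts(d,np.ones((420,560),bool),d["Twc"])
H=h[uv[:,1],uv[:,0]]
k=(abs(uv[:,0]-283)<40)&(abs(uv[:,1]-268)<25)&(abs(H[:,0]-18)<8)&(H[:,1]>120); Z=P[k,2]
t=k&(P[:,2]>np.percentile(Z,90)-.003); print("brass",k.sum(),np.percentile(Z,[2,50,75,90,98]).round(4),P[t].mean(0).round(4))
k=(abs(uv[:,0]-283)<3)&(uv[:,1]>236)&(uv[:,1]<272)&(uv[:,0]==283)
print(np.c_[uv[k][:,1],(P[k]*1000).round(1),H[k]].tolist())
q0=sense()["joint_positions"]
from math import radians as r
for b in (200,228,256,180,150,125):
  for sg in(1,-1):
    for zz in (0,):
      p,M,t=pose(r(b),-sg*0)
      for f in (1,-1):
        M2=M@np.diag([f,f,1]); q=planner.inverse_kinematics(p,R2q(M2)); 
        if sg==1: print(b,f,None if q is None else np.round(q,2))
E
```

```text
brass 1952 [0.0236 0.0433 0.0438 0.0442 0.0446] [0.5722 0.0611 0.0436]
[[237.0, 560.7, 26.7, 95.4, 36.0, 11.0, 115.0], [238.0, 560.7, 26.6, 94.6, 30.0, 24.0, 117.0], [239.0, 560.2, 25.3, 94.6, 15.0, 21.0, 119.0], [241.0, 560.1, 25.0, 93.1, 36.0, 21.0, 124.0], [242.0, 560.7, 26.6, 91.1, 20.0, 26.0, 117.0], [243.0, 560.8, 27.0, 90.0, 27.0, 19.0, 119.0], [244.0, 560.5, 26.2, 89.6, 9.0, 21.0, 124.0], [245.0, 560.7, 26.6, 88.4, 19.0, 35.0, 124.0], [246.0, 560.6, 26.3, 87.8, 24.0, 21.0, 119.0], [247.0, 560.5, 26.2, 86.9, 21.0, 15.0, 116.0], [248.0, 560.5, 26.3, 86.0, 23.0, 19.0, 121.0], [250.0, 560.3, 25.6, 84.6, 45.0, 17.0, 119.0], [251.0, 560.7, 26.6, 83.1, 15.0, 14.0, 107.0], [252.0, 561.0, 27.3, 81.6, 36.0, 21.0, 60.0], [253.0, 572.8, 58.9, 57.4, 135.0, 32.0, 16.0], [254.0, 573.2, 59.9, 55.7, 90.0, 85.0, 6.0], [255.0, 573.1, 59.5, 54.9, 176.0, 204.0, 10.0], [256.0, 573.1, 59.8, 53.6, 155.0, 255.0, 6.0], [257.0, 573.4, 60.5, 52.0, 75.0, 64.0, 8.0], [258.0, 573.2, 60.0, 51.3, 18.0, 143.0, 32.0], [259.0, 576.7, 69.1, 43.3, 17.0, 183.0, 92.0], [260.0, 576.0, 67.4, 43.5, 19.0, 199.0, 91.0],
[... 351 characters left out ...]
43.5, 18.0, 204.0, 90.0], [269.0, 571.2, 54.5, 43.7, 18.0, 184.0, 90.0], [270.0, 570.8, 53.5, 43.5, 18.0, 189.0, 89.0], [271.0, 570.2, 51.7, 43.8, 18.0, 203.0, 88.0]]
200 1 [-0.06 -0.   -0.15  1.42  0.   -1.98]
200 -1 [-0.06 -0.   -0.15  1.42  0.    1.17]
228 1 [-0.11  0.05 -0.1   1.42  0.   -2.52]
228 -1 [-0.11  0.05 -0.1   1.42  0.    0.62]
256 1 [-0.13  0.13 -0.01  1.43  0.   -3.03]
256 -1 [-0.13  0.13 -0.01  1.43  0.    0.11]
180 1 [-0.   -0.01 -0.15  1.42  0.   -1.57]
180 -1 [-0.   -0.01 -0.15  1.42  0.    1.57]
150 1 [ 0.07  0.04 -0.11  1.42  0.   -0.98]
150 -1 [ 0.07  0.04 -0.11  1.42  0.    2.16]
125 1 [ 0.11  0.1  -0.04  1.43  0.   -0.5 ]
125 -1 [ 0.11  0.1  -0.04  1.43  0.    2.64]
```

```bash
cat >> push.py <<'E'
F=np.diag([-1,-1,1.])
def go(b,off,v=.06,dz=0,joint=False):
    p,M,t=pose(b,off); p[2]+=dz
    if joint: arm.movep(p,R2q(M@F))
    else: arm.movel(p,v,R2q(M@F))
    s=sense(); return s, float(s["contact_force"]@t)
E
python3 - <<'E'
from push import *
s=sense(); arm.movel(s["tcp_pos"]+[-.05,-.02,.12],.2)
arm.grip(0.0,60)
b0=np.radians(226.6)
print(go(b0,-.032,dz=.1,joint=True)[0]["tcp_pos"])
s,f=go(b0,-.032,v=.12); print("down",s["time"],s["tcp_pos"],s["contact_force"],s["finger_gap"])
for i in range(10):
    s,f=go(b0+max(0,i-1)*.075,-.026 if i==0 else -.017,.06); print(i,round(s["time"],2),s["contact_force"].round(1),round(f,2))
    if abs(f)>30: break
b=b0+8*.075
s,f=go(b,-.03); print("off",s["contact_force"].round(1))
go(b,-.03,dz=.1,v=.2); print(sense()["time"])
d=viewer.get_image("top"); T=np.linalg.inv(d["camera_from_world"]); P,uv=pts(d,masks(d["color"])["red"],T)
ok=(P[:,2]>.1)&(P[:,2]<.2)&(abs(P[:,0]-.55)<.1); print(ok.sum(),P[ok].mean(0) if ok.any() else None)
E
```

```text
Traceback (most recent call last):
plant.Unreachable: the arm cannot follow that straight line within its joint ranges
```

```bash
python3 - <<'E'
from push import *
b0=np.radians(226.6)
p,M,t=pose(b0,-.032); 
arm.movep([.44,-.14,.28],R2q(M@F)); s=sense(); print(s["time"],s["contact_force"])
arm.grip(0.0,60)
print(go(b0,-.032,dz=.1,joint=True)[0]["tcp_pos"])
s,f=go(b0,-.032,v=.12); print("down",s["time"],s["tcp_pos"],s["contact_force"],s["finger_gap"])
for i in range(10):
    s,f=go(b0+max(0,i-1)*.075,-.026 if i==0 else -.017,.06); print(i,round(s["time"],2),s["contact_force"].round(1),round(f,2))
    if abs(f)>30: break
b=b0+8*.075
s,f=go(b,-.03); print("off",s["contact_force"].round(1))
go(b,-.03,dz=.1,v=.2); print(sense()["time"])
d=viewer.get_image("top"); T=np.linalg.inv(d["camera_from_world"]); P,uv=pts(d,masks(d["color"])["red"],T)
ok=(P[:,2]>.1)&(P[:,2]<.2)&(abs(P[:,0]-.55)<.1); print(ok.sum(),P[ok].mean(0) if ok.any() else None)
E
```

```text
3.3833 [-0.35842718  0.08385567 -0.36007214]
[0.49994952 0.03177025 0.2572156 ]
down 5.9 [0.50065483 0.03202095 0.15803373] [ 0.2469452   0.7128899  -0.41291711] -0.005881038685701063
0 6.15 [-0.5  0.6 -0.3] -0.75
1 6.45 [ 0.2 -0.4 -0.5] 0.42
2 6.7 [-2.7  3.1  0.8] -4.05
3 6.95 [-2.6  5.3  2.7] -5.13
4 7.2 [-2.5  3.8  1.6] -4.12
5 7.45 [-3.5  3.4  2.1] -4.65
6 7.7 [-3.4  3.9  0.8] -4.6
7 7.95 [-3.4  3.8  2.2] -4.38
8 8.2 [-3.3  3.1  0.9] -3.95
9 8.45 [-3.7  2.6  1.3] -4.03
off [-0.  -0.4 -0.7]
9.4667
0 None
```

```bash
cat > knob.py <<'E'
from push import *
def kpose(yaw,z,c):
    """jaw y axis at bearing yaw-90deg (knob long side at yaw)"""
    a=yaw-np.pi/2; y=np.array([np.cos(a),np.sin(a),0]); zz=np.array([0,0,-1.]); x=np.cross(y,zz)
    return np.r_[c,z],R2q(np.c_[x,y,zz]@F)
E
python3 - <<'E'
from knob import *
yaw=np.radians(14)
p,q=kpose(yaw,.25,C); print(planner.inverse_kinematics(p,q).round(2))
arm.movep(p,q); arm.grip(.5,100)
d=viewer.get_image("wrist"); d["Twc"]=Ttool(sense())@d["T_tool_cam"]; cv2.imwrite("pics/w2.png",d["color"][:,:,::-1])
for k,m in masks(d["color"]).items():
    P,uv=pts(d,m,d["Twc"]); ok=(abs(P[:,0]-.56)<.1)&(abs(P[:,1]-.04)<.1)&(P[:,2]>.1); P=P[ok]
    if len(P)<20: print(k,len(P)); continue
    zt=np.percentile(P[:,2],95); top=P[P[:,2]>zt-.004]; print(k,len(P),zt,cv2.minAreaRect((top[:,:2]*1000).astype(np.float32)))
s=sense(); print(s["time"],s["tcp_pos"],s["contact_force"].round(2),s["wrist_torque"].round(3))
E
```

```text
[-0.    0.19  0.24  1.62  0.   -0.25]
blue 1839 0.19349589972047196 ((574.401611328125, 67.09724426269531), (39.12960433959961, 13.387481689453125), 18.841617584228516)
red 572 0.1592009600395379 ((563.0709228515625, -6.346353530883789), (12.57956314086914, 12.940471649169922), 69.08094787597656)
10.4667 [0.57477962 0.06443016 0.25030413] [ 0.36  0.47 -0.87] [-0.029  0.01   0.021]
```

View pics/w2.png

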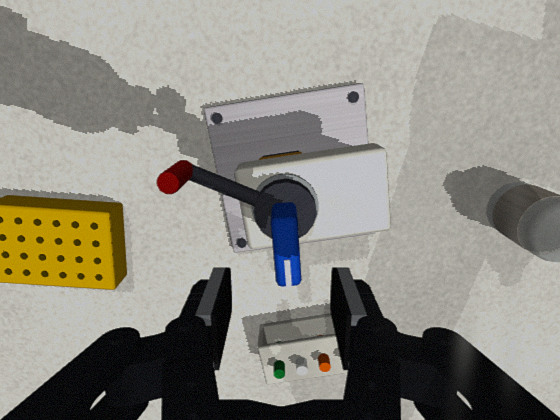

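The picture shows the lever swung to (175,178) with the post at bearing 261°. The knob is between the open jaws around (286,245), with yaw about 18°. Next I'll grasp it.

```bash
sed -i 's/^C=.*; RP/C=np.array([.5745,.0668]); RP/' push.py; python3 - <<'E'
from knob import *
yaw=np.radians(18)
arm.movep(*kpose(yaw,.25,C)); p,q=kpose(yaw,.186,C); arm.movel(p,.12,q); arm.dwell(.1)
s=sense(); f0,t0=s["contact_force"],s["wrist_torque"]; print(s["time"],f0.round(2),t0.round(3))
arm.grip(0,100); s=sense(); print("grip",s["finger_gap"],s["contact_force"].round(2),s["wrist_torque"].round(3))
a=0
for i in range(4):
    a+=.1; p,q=kpose(yaw-a,.186-.004*a,C); arm.movel(p,.02,q); s=sense()
    print(round(s["time"],2),a,(s["contact_force"]-f0).round(1),(s["wrist_torque"]-t0).round(3),s["joint_positions"][5].round(3),s["finger_gap"].round(3))
E
```

```text
11.5 [-0.27  0.56  0.47] [ 0.016 -0.011 -0.014]
grip 0.1488284229230875 [-0.41  1.5   3.74] [0.287 0.192 0.137]Traceback (most recent call last):
  File "<stdin>", line 9, in <module>
AttributeError: 'float' object has no attribute 'round'
```

```bash
cat > turn.py <<'E'
from knob import *
import sys,json
yaw=np.radians(18); f0=np.array([-.27,.56,.47]); t0=np.array([.016,-.011,-.014])
def turn(a0,a1,step,v=.02):
    a=a0; n=round((a1-a0)/step)
    for i in range(n):
        a=a0+(i+1)*(a1-a0)/n; p,q=kpose(yaw-a,.186-.004*a,C); arm.movel(p,v,q); s=sense()
        print(round(s["time"],2),round(a,3),(s["contact_force"]-f0).round(1),(s["wrist_torque"]-t0).round(3),np.round(s["joint_positions"][5],3),np.round(s["finger_gap"],3))
E
python3 -c "
from turn import *
turn(.1,1.2,.1)"
```

```text
12.38 0.2 [-0.4  1.1  4.5] [ 0.36   0.216 -0.298] -0.116 0.148
12.62 0.3 [-0.7  1.1  5.6] [ 0.37   0.211 -0.386] -0.016 0.146
12.88 0.4 [-0.6  2.5  4.5] [ 0.356  0.2   -0.313] 0.084 0.149
13.12 0.5 [0.3 2.4 5.7] [ 0.405  0.18  -0.337] 0.184 0.147
13.38 0.6 [-0.9  1.4  5.4] [ 0.326  0.181 -0.315] 0.284 0.144
13.62 0.7 [-0.8  1.6  5.3] [ 0.358  0.208 -0.31 ] 0.384 0.146
13.88 0.8 [-0.4  2.2  5.4] [ 0.333  0.23  -0.344] 0.484 0.146
14.12 0.9 [-1.1  1.3  4.9] [ 0.379  0.155 -0.314] 0.584 0.146
14.38 1.0 [-0.2  1.9  4.7] [ 0.381  0.222 -0.396] 0.684 0.143
14.62 1.1 [-0.5  2.5  5.1] [ 0.355  0.23  -0.317] 0.784 0.148
14.88 1.2 [0.1 1.7 4.7] [ 0.321  0.14  -0.361] 0.884 0.148
```

```bash
python3 -c "
from turn import *
turn(1.2,2.1,.1)"
```

```text
15.12 1.3 [-0.2  2.4  5.4] [ 0.367  0.218 -0.305] 0.984 0.145
15.38 1.4 [0.3 1.2 4.6] [ 0.328  0.219 -0.308] 1.084 0.147
15.62 1.5 [-0.4  2.1  5. ] [ 0.36   0.184 -0.285] 1.184 0.148
15.88 1.6 [1.2 1.4 5. ] [ 0.342  0.257 -0.293] 1.284 0.146
16.12 1.7 [0.2 2.  4.5] [ 0.339  0.168 -0.249] 1.384 0.151
16.38 1.8 [0.1 2.6 5.3] [ 0.372  0.262 -0.287] 1.484 0.145
16.62 1.9 [0.8 2.6 5.4] [ 0.375  0.224 -0.282] 1.584 0.149
16.88 2.0 [-0.1  2.   4.7] [ 0.35   0.195 -0.312] 1.684 0.146
17.12 2.1 [0.  1.8 4.6] [ 0.357  0.244 -0.173] 1.784 0.15
```

```bash
python3 -c "
from turn import *
d=viewer.get_image('wrist'); e=viewer.get_image('side')
np.savez('s3.npz',**e)
a=d['color'][:,:,::-1]; b=cv2.resize(e['color'][150:300,230:370,::-1],None,fx=2.8,fy=2.8,interpolation=cv2.INTER_CUBIC)
a=cv2.resize(a,(400,300)); cv2.imwrite('pics/m3.png',np.hstack([a,cv2.resize(b,(280,300))]))
s=sense();print(s['time'],s['contact_force']-f0,s['wrist_torque']-t0,s['joint_torque'])
P,uv=pts(e,masks(e['color'])['blue'],np.linalg.inv(e['camera_from_world']));print(P.min(0),P.max(0))
"
```

```text
17.225 [-0.28097011  2.03009958  5.76130943] [ 0.35993833  0.2962654  -0.28471098] [ -1.31507333 -35.91736436  29.4659096   -0.30925311  -0.65206591
  -0.25279099]
[0.56903182 0.07266155 0.15929118] [0.58354502 0.08792337 0.18743363]
```

View pics/m3.png

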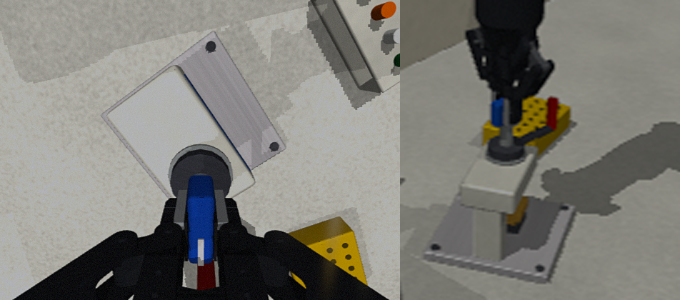

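The knob is firmly held and turned: wrist view (200,215), with the side view showing it lower by about 8 mm. I'll finish the turn to 2.28 rad, then release and check the foot against the anvil.

```bash
python3 -c "
from turn import *
turn(2.1,2.28,.06)
arm.grip(.5,100); s=sense(); p=s['tcp_pos'].copy(); p[2]=.26; arm.movel(p,.2); 
arm.grip(1.0)
p,M,t=pose(np.radians(226.6),-.032); arm.movep([.44,-.14,.28],R2q(M@F))
s,d=look('w4'); print(s['time'])
P,uv=pts(d,masks(d['color'])['blue'],d['Twc']); ok=(abs(P[:,0]-.56)<.1)&(abs(P[:,1]-.04)<.1)&(P[:,2]>.1); P=P[ok]; zt=np.percentile(P[:,2],98);print('knob top',zt,P[:,2].max(),cv2.minAreaRect((P[P[:,2]>zt-.003][:,:2]*1000).astype(np.float32)))
P,uv=pts(d,np.ones((420,560),bool),d['Twc']); H=cv2.cvtColor(d['color'],cv2.COLOR_RGB2HSV)[uv[:,1],uv[:,0]]
k=(uv[:,0]==283)&(uv[:,1]>250)&(uv[:,1]<268); print(np.c_[uv[k][:,1],(P[k]*1000).round(1),H[k]].tolist())
cv2.imwrite('pics/w4c.png',cv2.resize(np.hstack([np.load('w1.npz')['color'][215:305,235:335,::-1],d['color'][215:305,235:335,::-1]]),None,fx=4,fy=4,interpolation=cv2.INTER_NEAREST))
"
```

```text
17.48 2.16 [1.  2.1 5.5] [ 0.391  0.239 -0.103] 1.843 0.149
17.73 2.22 [-0.3  2.   6.1] [ 0.375  0.315 -0.035] 1.903 0.145
17.98 2.28 [-0.3  1.8  5.6] [ 0.386  0.321 -0.002] 1.963 0.147
22.1083
knob top 0.18429085035058132 0.1845074436809981 ((574.6050415039062, 65.37786102294922), (38.02571487426758, 12.986542701721191), 69.63919830322266)
[[251.0, 560.8, 26.7, 84.9, 21.0, 23.0, 113.0], [252.0, 560.2, 25.3, 85.1, 18.0, 21.0, 121.0], [253.0, 560.7, 26.5, 83.3, 30.0, 19.0, 106.0], [254.0, 560.7, 26.5, 82.3, 34.0, 23.0, 90.0], [255.0, 575.1, 65.0, 52.7, 90.0, 12.0, 83.0], [256.0, 574.4, 63.1, 53.0, 60.0, 6.0, 84.0], [257.0, 574.7, 63.8, 51.4, 135.0, 17.0, 30.0], [258.0, 574.5, 63.2, 50.8, 0.0, 0.0, 5.0], [259.0, 573.9, 61.6, 50.9, 130.0, 64.0, 12.0], [260.0, 573.4, 60.3, 50.8, 25.0, 109.0, 14.0], [261.0, 573.1, 59.6, 50.3, 174.0, 159.0, 8.0], [262.0, 573.0, 59.2, 49.5, 80.0, 43.0, 18.0], [263.0, 573.2, 59.7, 48.0, 120.0, 64.0, 4.0], [264.0, 573.6, 60.8, 46.1, 115.0, 170.0, 9.0], [265.0, 573.3, 59.8, 45.7, 133.0, 198.0, 9.0], [266.0, 573.3, 60.0, 44.5, 15.0, 102.0, 15.0], [267.0, 573.0, 59.0, 44.2, 17.0, 179.0, 57.0]]
```

View pics/w4c.png

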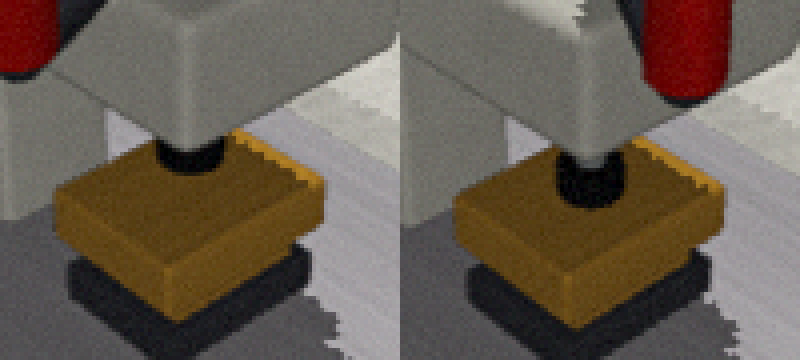

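The left crop shows the foot clear of the anvil at the start; the right shows it now standing on the anvil (foot edge about row 266 at z ≈ 44 mm). Knob height and turning angle both put the compression at about 1.5–2 mm. Next I'll tighten the nut.

```bash
cat > tight.py <<'E'
from push import *
def run(b,f0,thr,stepc,stepf,v=.04,bmin=np.radians(112),off=.0175):
    hist=[]
    while b>bmin:
        st=stepc if (not hist or hist[-1]<6) else stepf
        b-=st; s,f=go(b,off,v if st==stepc else .02); f-=f0; hist.append(f)
        print(round(s["time"],2),round(np.degrees(b),1),round(f,2),s["contact_force"].round(1))
        if f>=thr: break
    return b
E
python3 -c "
from tight import *
b=np.radians(261.2)
p,M,t=pose(b,.034); arm.movep([.44,-.14,.28],R2q(M@F)); arm.grip(0,60)
print(go(b,.034,dz=.11,joint=True)[0]['tcp_pos']); s,f=go(b,.034,.12); arm.dwell(.2); s=sense(); f0=s['contact_force']@t; print('down',s['contact_force'],f0)
s,f=go(b,.022); b=run(b,f0,7.5,.08,.02); print(b,f0)
"
```

```text
[ 0.59608932 -0.01308383  0.26721552]
down [-0.01536305  1.21636233 -0.21904617] -0.2012684064648724
26.77 256.6 5.97 [ 5.7 -0.8 -2. ]
27.07 252.0 5.05 [ 4.7 -1.4 -2.9]
27.38 247.4 4.67 [ 4.4 -1.1 -2.2]
27.68 242.9 4.78 [ 4.9 -0.5 -1.9]
27.98 238.3 4.54 [ 4.3 -1.3 -1.6]
28.27 233.7 4.75 [ 4.4 -1.6 -2.5]
28.57 229.1 4.29 [ 4.2 -1.4 -1.9]
28.88 224.5 4.51 [ 3.9 -2.3 -0.9]
29.18 219.9 4.78 [ 4.5 -2.2 -2.2]
29.48 215.4 4.71 [ 4.1 -2.6 -1. ]
29.77 210.8 3.93 [ 3.7 -2.1 -0.6]
30.07 206.2 3.3 [ 3.3 -1.8  0.4]
30.38 201.6 3.55 [ 3.2 -2.3 -1. ]
30.68 197.0 3.62 [ 2.6 -2.8 -0.1]
30.98 192.4 3.78 [ 3.1 -3.   0.7]
31.27 187.9 3.67 [ 1.7 -3.3  1.1]
31.57 183.3 3.79 [ 1.6 -3.5  0.8]
31.88 178.7 5.02 [ 1.9 -4.9  0.3]
32.17 174.1 7.72 [ 1.3 -7.7  1.9]
3.038800006209187 -0.2012684064648724
```

```bash
python3 -c "
from tight import *
b=run(3.0388,-.2,11.3,.02,.02,bmin=3.0388-.11); print(b)
"
```

```text
32.42 173.0 7.58 [ 2.2 -7.7  1.6]
32.67 171.8 9.11 [ 0.8 -9.1  2.1]
32.92 170.7 9.35 [ 0.5 -9.4  1.2]
33.17 169.5 10.26 [  1.2 -10.5   2. ]
33.42 168.4 10.29 [  0.6 -10.4   2. ]
33.67 167.2 11.43 [ -0.1 -11.5   1.8]
2.9188
```

Contact onset was near bearing 180°. The rest reading is now 11.4 N, which is about 14.5–15 N of true push given the 3.3 N deficit I saw on the loose nut. Next I'll back off and check.

```bash
python3 -c "
from tight import *
b=2.9188
s,f=go(b,.034,.05); print('off',s['contact_force'].round(1)); go(b,.034,.15,dz=.11)
p,M,t=pose(np.radians(226.6),-.032); arm.movep([.44,-.10,.28],R2q(M@F)); arm.dwell(.2)
e=viewer.get_image('top'); P,uv=pts(e,masks(e['color'])['red'],np.linalg.inv(e['camera_from_world'])); P=P[(P[:,2]>.14)&(abs(P[:,0]-.55)<.12)]; print(len(P),P.mean(0) if len(P) else 0, cv2.minAreaRect((P[:,:2]*1000).astype(np.float32)) if len(P) else 0)
arm.grip(1.0); s,d=look('w5'); print(s['time'],s['contact_force'].round(2))
for k,m in masks(d['color']).items():
    P,uv=pts(d,m,d['Twc']); ok=(abs(P[:,0]-.56)<.12)&(abs(P[:,1]-.04)<.12)&(P[:,2]>.1); P=P[ok]; zt=np.percentile(P[:,2],98); r=cv2.minAreaRect((P[P[:,2]>zt-.003][:,:2]*1000).astype(np.float32)); v=np.array(r[0])/1000-C; print(k,len(P),zt,r,np.degrees(np.arctan2(v[1],v[0]))%360,np.hypot(*v))
"
```

```text
off [ 0.8 -0.5 -0.2]
19 [0.50222854 0.0802838  0.1581745 ] ((502.7315673828125, 80.3241195678711), (9.484105110168457, 9.446682929992676), 89.40048217773438)
38.5083 [ 0.11 -0.17  0.33]
blue 894 0.18398741307547373 ((574.13525390625, 64.5403060913086), (36.869056701660156, 12.436326026916504), 68.6090316772461) 260.83074999533693 0.0022889421735559326
red 911 0.15901214459627916 ((501.0634765625, 78.11359405517578), (11.785974502563477, 12.508398056030273), 68.02014923095703) 171.241896939136 0.07430289620890823
```

View pics/w5.png

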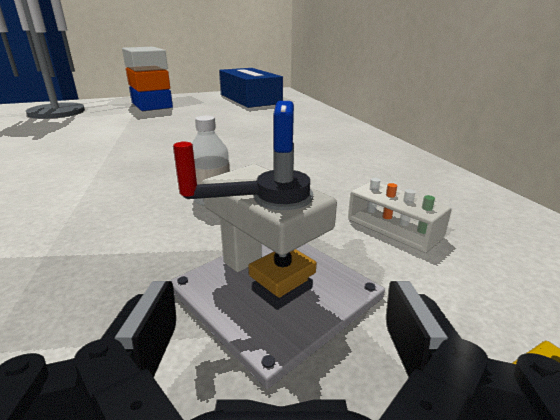

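The post stands at bearing about 170°, roughly 10° (0.17–0.2 rad) past clamp onset, and the knob is unchanged. The foot is on the anvil at (283,260), the bystanders haven't moved, and the gripper is clear. Handing in.

```bash
python3 -c "
from plant import arm,sense
arm.finish_job(); print(sense()['time'])"
```

```text
the job is handed in; nothing more can be done
the job is handed in; nothing more can be done
```

I reset the depth stop and handed the job in at about 38.5 s of the 72 s allowed; no verdict was reported.

- **Loosening:** I swung the post from bearing 227° to 261° (about 0.6 rad anticlockwise).
- **Screw:** I turned the knob clockwise by 2.28 rad. A close-up shows the foot standing on the anvil, whose top is about 44 mm above the table. Knob height and turning angle put the foot's compression at roughly 1.4–2.1 mm, or about 20–30 N.
- **Tightening:** I swung the post clockwise until the reading at rest was 11.4 N. The loose nut read about 3.3 N low, so I take the real push as about 14.5–15 N.
- **Final state:** The post stands at about 170°, some 10° past where the nut began to clamp. That means a clamp force of roughly 60–80 N, against limits of 25 and 100 N. The gripper was clear with no force on it, and in the last picture the bottle and tube rack looked unmoved. The tip rack was only partly in view.

**Checks that disagreed:**
- **Knob torque:** The wrist torque while turning the knob had an unexpected sign and changed more than the spring explains near contact, so I relied on the pictures instead.
- **Post position:** After letting go, the post stood about 2–3° short of where I had pushed it, from either arm flex or spring-back.
- **Force rise:** The push rose by only 30–40 N per radian, not the 50 stated.

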